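# Start the towel warmer from the bathroom bench

### The job

Start the towel warmer by pressing its controls with the fingertips, in this order: press the raised, ribbed end of the rocker fully down so that it stays switched over, push the long key fully down so that it stays down, then press the small round button fully in and let it come back up. Leave the short key and the large button alone, do not pick up or shove any of the control boxes, and leave everything else on the bench where it stands.

Things in the scene. Friction and masses are not known exactly. Their poses are not given: they have to be found in the camera images.
- rocker_box: Power box, loose on the bench, 0.4 to 0.7 kg: aluminium base 104 (x) x 74 (y) mm, top face at 30 mm, carrying one wide white see-saw rocker. Origin: centre of its underside. Its x runs along the rocker; the rocker's raised end, with a thin rib across it, is the +x end at the start.
- rocker (a joint): Tilt of the rocker about its middle axle (along the box's y, 38 mm above the bench): 0 rad = off, +x end up; 0.36 = on, +x end fully down. The rocker plate is 80 mm long, 44 mm wide, 8 mm thick, its top 7 mm above the axle. It stays where it is left; about 3 N at the rib moves it.
- rocker_press (a point): Point on the rocker's top surface at the rib, 28 mm from the axle towards the +x end. About 50 mm above the bench when off, 40 mm when on (its path is 10 mm down). It moves with the rocker.
- key_box: Level box, loose on the bench, 0.4 to 0.7 kg: aluminium base 120 (x) x 90 (y) mm, top face at 30 mm, with two parallel white bar keys that lie along its y: the long one at x = -27 mm, the short one at x = +27 mm. Origin: centre of its underside.
- long_key (a joint): How far the long key is pushed down: 0 m = up, 0.008 = fully down at its stop. Latching: it stays where it is pushed to; about 3.5 N moves it.
- long_key_top (a point): Centre of the top face of the long key, 66 (y) x 20 (x) mm; 44 mm above the bench when up, 14 mm above the box's top face.
- short_key (a joint): How far the short key is pushed down, 0 to 0.008 m, same kind; 0 = up.
- short_key_top (a point): Centre of the top face of the short key, 30 (y) x 20 (x) mm; 44 mm above the bench. Not to be pressed.
- button_box: Timer box, loose on the bench, 0.4 to 0.7 kg: aluminium base 120 (x) x 74 (y) mm, top face at 30 mm, with two round white spring push buttons: the small one at x = -30 mm, the large one at x = +28 mm. Origin: centre of its underside.
- small_button (a joint): How far the small button is pressed: 0 m = up, 0.006 = fully in. Sprung: 1.5 N starts it, 5 N holds it fully in, it comes back by itself when let go.
- small_button_top (a point): Centre of the flat top of the small button, 22 mm across; 42 mm above the bench when up, 12 mm above the box's top face.
- large_button (a joint): How far the large button is pressed, 0 to 0.006 m, same kind; 0 = up.
- large_button_top (a point): Centre of the flat top of the large button, 40 mm across; 42 mm above the bench. Not to be pressed.
- soap_dish: White ceramic dish with a cream bar of soap, one piece, 110 x 75 x 34 mm, loose. Origin: centre of its underside.
- cream_jar: Amber glass jar with steel lid, 62 mm across, 50 mm tall, loose. Origin: centre of its underside.
- seashell: Terracotta-coloured domed shell ornament, 68 mm across, 37 mm tall, loose. Origin: centre of its underside.
- tumbler: White ceramic tumbler, 68 mm across, 85 mm tall, loose. Origin: centre of its underside.
- hairbrush: Dark wooden paddle hairbrush lying on its back, bristles up: 205 mm long along its x (handle to -x, 60 mm wide head at +x), 26 mm tall, loose. Origin: underside, near its middle.

How it is judged:
On the way, in this order (a step that is already met when the one before it is completed fails the run):
1. the rocker is switched over, ribbed end fully down (value of joint rocker above 0.31 rad), for 0.2 s.
2. the long key is fully down, the rocker still on (value of joint long_key above 0.0065 m and value of joint rocker above 0.31 rad), for 0.2 s.
3. the small button is pressed fully in, rocker on and long key down (all of step 2 and value of joint small_button above 0.0048 m), for 0.05 s.
At the end, for the whole second after the job is handed in: Rocker on (over 0.31 rad of 0.36), long key down (over 6.5 mm of 8), small and large buttons up (under 1.5 mm), short key up (under 3 mm); the three boxes flat, at rest and within 30 mm of where they started; all other loose things at rest within 30 mm of where they started (all of step 2 and value of joint short_key below 0.003 m and value of joint each of small_button, large_button below 0.0015 m and distance of each of rocker_box, key_box, button_box, soap_dish, cream_jar, seashell, tumbler, hairbrush from where it was at the start of the episode below 0.03 m and angle between each of rocker_box, key_box, button_box's own z axis and vertical below 0.1 rad and linear speed of each of rocker_box, key_box, button_box below 0.02 m/s and linear speed of each of soap_dish, cream_jar, seashell, tumbler, hairbrush below 0.03 m/s); the robot touches nothing.
It fails at once if the long key is pushed before the rocker is switched over (value of joint long_key above 0.004 m and value of joint rocker below 0.25 rad).
It fails at once if the small button is pressed before the rocker is on and the long key is down (value of joint small_button above 0.003 m and (value of joint long_key below 0.0065 m or value of joint rocker below 0.31 rad)).
It fails at once if the short key or the large button is pressed (value of joint short_key above 0.004 m or value of joint large_button above 0.003 m).
It fails at once if a control box is lifted, tipped or shoved more than 30 mm (height (world z) of any of rocker_box, key_box, button_box above 0.012 m or angle between any of rocker_box, key_box, button_box's own z axis and vertical above 0.2 rad or distance of any of rocker_box, key_box, button_box from where it was at the start of the episode above 0.03 m).
It fails at once if another thing on the bench is moved more than 30 mm or lifted (distance of any of soap_dish, cream_jar, seashell, tumbler, hairbrush from where it was at the start of the episode above 0.03 m or height (world z) of any of soap_dish, cream_jar, seashell, tumbler, hairbrush above 0.025 m).
It also fails if it takes over 51 s, if anything falls off the work surface, if the arm or the gripper's body presses on something with over 40 N, if the wrist force passes 120 N, or if a joint passes its speed limit or range.

### The arm

A 7-joint arm with a two-finger parallel gripper is mounted at the origin on the work surface. World frame = base frame: x ahead of the robot, y to its left, z up, the work surface at z = 0. Lengths are in m, angles in rad, forces in N, time in s.
With the tool pointing down it reaches from about 0.425 to 0.875 m from the base axis. Payload 8.4 kg.
Tool frame: the origin (TCP) lies at the very end of the fingers, on their centre line; the grasp point (between the pads) lies 19 mm behind it; z points along the fingers, y is the line along which they close (so a half turn about z gives the same grasp; the last joint's range is limited). The gripper opens to 87 mm and grips with 3 to 60 N. Pads are 19 mm wide; open, the fingers measure 117 mm over their backs; the gripper's body (75 mm by 190 mm) begins 51 mm behind the grasp point.
Start: joints at [-1.418, 0.333, 0.04, 1.465, -0.013, 1.343, -0.059], TCP at [0.162, 0.629, 0.223] pointing down, gripper open.
Joint ranges: [-2.58, 2.58], [-0.38, 2.09], [-1.3, 1.39], [0.25, 2.4], [-1.5, 4.64], [0.08, 2.09], [-2.65, 2.65]. Speed limits (rad/s): [2.22, 2.22, 2.79, 2.79, 3.14, 3.14, 3.14].

### API

Orientations are given as a 3x3 rotation matrix whose columns are the frame's x, y, z axes.
In Python, from bench import state, capture, camera_params, hand_in gives the robot as it stands. The module is installed in compiled form; this text tells all that it offers.
- The arm moves only by the tool step_arm, never from a script. Its argument "targets" is a list of rows, each a list of 6 numbers: the shift along the tool's x, y, z in mm, then the turn, a rotation vector about the tool's x, y, z in rad. In form: [[x, y, z, rx, ry, rz], ...]. A call has 1 to 20 rows; each row shifts and turns the commanded pose from where the row before left it, along the tool's axes as they then stand; what a row does not reach is not made up. A row lasts 1/10 s, in which the tool goes at most 50 mm and 8.59 degrees, less where a joint would pass 70% of its speed; a pose out of reach is approached as far as the arm can. A call is refused whole if a number of a shift passes 50 or a number of a turn 0.15, either way. A call with a gripper value outside its range is refused whole. "hand" is the closure, from -1 (fully open) to 1 (shut), set as the call begins (left out, the last holds). The fingers move at their own pace and stop on an object; "squeeze" is the grip in N (left out, the last holds). Time passes only in rows, so rows that do not move let the fingers close. It gives the time, the measured TCP pose, the force, the opening and the grip force at its end, in the units of the state.
- state(): the state, without advancing time (a new reading comes with each control period).
- capture(name): name is "scene" or "top" or "wrist"; returns (picture, depth): 480x640x3 uint8, blue, green, red; 480x640 float32, m along the optical axis (not along the pixel's ray), 0 where there is no reading.
- camera_params(name): a dict with "mtx" (3x3 intrinsics, pixels), "dist" ([k1, k2, p1, p2, k3] as OpenCV has them; the pictures are not rectified), "eye" and "attitude" of the camera in the world. Camera axes: x right, y down, z forward; pixel columns grow to the right and rows downward; lengths in m; the calibration is good to about 2 mm. A picture is of the moment at which its call begins: read the wrist's pose just before it. camera_params takes no time and is no camera call; for the wrist camera it gives the pose at the moment of the call.
- hand_in(): hands the job in; it is judged then, once.
The state is a dict: "clock": time; "q": joint angles; "joint_velocities": joint speeds; "joint_torque": joint torques, N m; "tcp_pos": TCP position; "tool_rot": TCP orientation; "contact_force": force on the tool from outside, world axes, zero at the start; "moment": the same for the moment, N m; "width": finger opening in m; "gripper_force": force on a finger pad.
Only numpy, scipy, OpenCV 4.12 (cv2) and the standard library are available. Lean on these libraries where they do the work, as an engineer would, in place of code of your own. Each camera call takes 0.05 s, during which the arm holds its last target. There are 200 camera calls.

## Working session

There is one attempt and no reset: what is moved stays moved. The work goes in short steps, Python scripts to look and compute and a tool call to move; the robot and the scene stay as the last step left them, time stands still between calls to the robot, and variables do not carry over. Pictures are saved under pics/ and viewed, at most 10 in all, crops included, and the job is handed in when it is done.

Besides the shell and the picture viewer there is one more tool, called after "Emit:" in YAML: its name, and indented under it one key for each argument. step_arm: Moves the arm, as the interface text tells. Its arguments: {"type":"object","properties":{"targets":{"type":"array","items":{"type":"array","items":{"type":"number"}}},"hand":{"type":"number"},"squeeze":{"type":"number"}},"required":["targets"]}

```bash
mkdir -p pics; cat > h.py <<'E'
import numpy as np, cv2
from bench import state, capture, camera_params, hand_in
def cloud(name):
    p=camera_params(name); im,d=capture(name)
    K=np.array(p["mtx"]);D=np.array(p["dist"])
    v,u=np.mgrid[0:480,0:640]
    n=cv2.undistortPoints(np.stack([u.ravel(),v.ravel()],1).astype(np.float64)[:,None],K,D)[:,0]
    z=d.ravel()
    c=np.c_[n*z[:,None],z]
    W=(c@np.array(p["attitude"]).T+np.array(p["eye"])).reshape(480,640,3)
    W[d==0]=np.nan
    return im,d,W
E
python3 - <<'E'
from h import *
s=state();print(s["clock"],s["tcp_pos"],s["tool_rot"],s["contact_force"],s["width"])
for n in("top","scene"):
    p=camera_params(n);print(n,p["eye"],p["attitude"],p["mtx"][0][0])
    im,d,W=cloud(n);np.savez("%s.npz"%n,W=W,im=im);cv2.imwrite("pics/%s.png"%n,im)
E
```

```text
0.0 [0.16185468 0.62904534 0.22167192] [[-9.68459410e-01  2.49171192e-01 -2.97514338e-04]
 [ 2.49171349e-01  9.68458154e-01 -1.56315190e-03]
 [-1.01362235e-04 -1.58798121e-03 -9.99998734e-01]] [-0.62662361 -0.03371825 -0.21295438] 0.08729751022148108
top [0.40346141 0.0627366  1.0092084 ] [[-0.01915626 -0.98659873  0.16203698]
 [-0.99914968  0.02480849  0.03293105]
 [-0.03650962 -0.16126836 -0.98623504]] 439.9668782120096
scene [0.98488679 0.5424846  0.93098395] [[-0.74458639  0.54293736 -0.3883428 ]
 [ 0.66744908  0.59670735 -0.44547958]
 [-0.0101405  -0.59089708 -0.80668321]] 488.1446329298489
```

View pics/top.png

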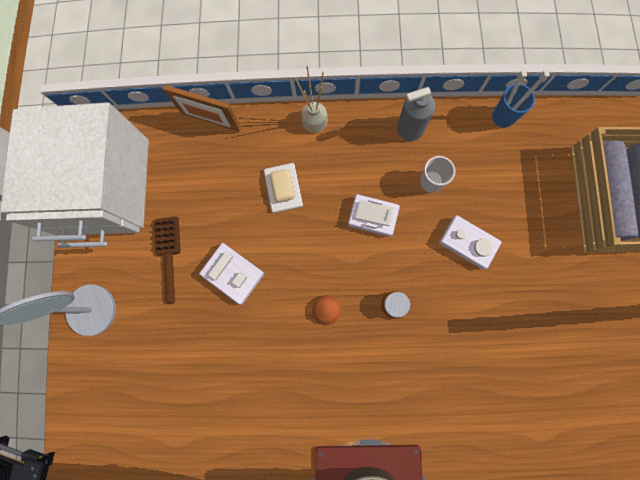

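View pics/scene.png

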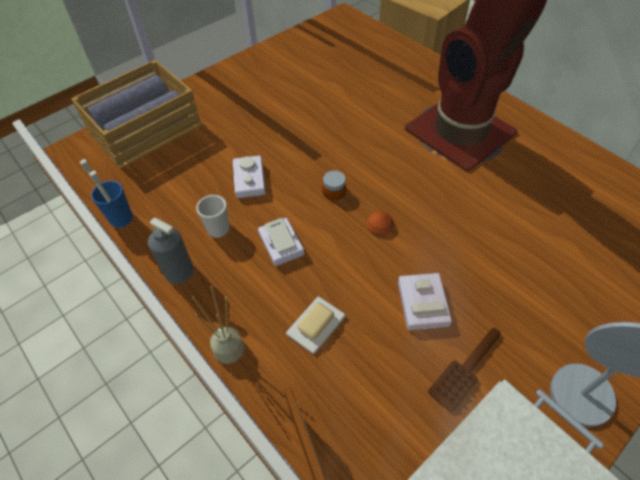

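The top view shows the rocker box at about (374,215) px. The key box is at (231,274), with its long key at (220,265) and short key at (239,280). The button box is at (470,242), with the small button at (460,235) and the large one at (482,247). Next I measure them from depth.

```bash
python3 - <<'E'
from h import *
D=np.load("top.npz");W=D["W"];im=D["im"]
B={"rocker":(374,215),"key":(231,274),"button":(470,242)}
print("bench z",np.nanmedian(W[330:420,150:300,2]))
for n,(u,v) in B.items():
    P=W[v-42:v+42,u-45:u+45].reshape(-1,3);P=P[~np.isnan(P[:,0])]
    c=np.nanmedian(W[v-4:v+5,u-4:u+5].reshape(-1,3),0)
    P=P[np.linalg.norm(P[:,:2]-c[:2],axis=1)<.085]
    T=P[P[:,2]>.022]
    r=cv2.minAreaRect((T[:,:2]*1000).astype(np.float32))
    print(n,"all>22:",np.round(r[0],1),np.round(r[1],1),round(r[2],1), "ztop",np.median(T[(T[:,2]<.036),2]))
    H=(W[...,2]>.0375)&(W[...,2]<.07); m=np.zeros_like(H);m[v-35:v+36,u-38:u+39]=1
    k,l,st,ce=cv2.connectedComponentsWithStats((H&m).astype(np.uint8))
    for i in range(1,k):
        if st[i,4]<15: continue
        Q=W[l==i];q=cv2.minAreaRect((Q[:,:2]*1000).astype(np.float32))
        print("  comp",ce[i].round(),st[i,4],np.round(q[0],1),np.round(q[1],1),round(q[2],1),"mean",(Q.mean(0)*1000).round(1))
        if n=="rocker":
            a=Q-Q.mean(0);g=np.linalg.lstsq(np.c_[a[:,:2],np.ones(len(a))],a[:,2],rcond=None)[0];print("  slope",g)
t=np.vstack([cv2.resize(im[195-25:195+75,300:0+540],None,fx=3.2,fy=3.2,interpolation=cv2.INTER_CUBIC)]);
a=cv2.resize(im[180:255,335:415],(640,600),interpolation=cv2.INTER_CUBIC)
cv2.imwrite("pics/r.png",a)
E
```

```text
bench z 0.00042508423670650775
rocker all>22: [625.  -30.1] [104.5  75.4] 74.2 ztop 0.0296236599755344
  comp [375. 212.] 713 [629.5 -30.8] [79.2 53. ] 73.5 mean [625.7 -30.6  44.8]
  slope [-5.03612255e-02 -1.30639457e-01  2.03180867e-17]
  comp [371. 225.] 32 [598.3 -22.3] [24.8  6.2] 73.8 mean [597.8 -22.1  40.9]
  slope [ 9.04078885e-02 -1.61100052e-02  1.89745060e-18]
key all>22: [498.  297.9] [121.5  90.8] 53.4 ztop 0.03010229898865635
  comp [219. 266.] 271 [513.9 319.7] [20.7 66.3] 53.9 mean [513.5 319.4  43.2]
  comp [239. 279.] 129 [481.9 276.1] [20.7 30.5] 51.9 mean [481.6 275.4  43.4]
button all>22: [ 556.9 -247.2] [120.4  76.9] 57.2 ztop 0.02969888752432215
  comp [461. 233.] 65 [ 573.  -220.5] [18.8 19.3] 46.3 mean [ 573.  -221.    41.9]
  comp [484. 247.] 254 [ 541.4 -270.8] [40.  38.8] 60.1 mean [ 541.1 -269.9   41.7]
```

View pics/r.png

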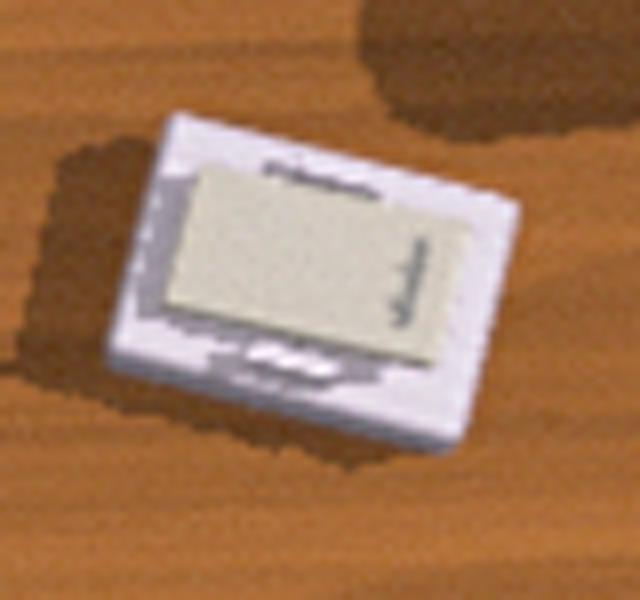

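The measurements match the given sizes. The ribs and slope put the raised end toward -y, so the press point is about (617,-59). The long key is at (514,320) and the small button at (573,-221). I close the fingers and go above the rocker.

Emit:
step_arm:
  targets:
    - [-30.6,-27.6,3.5,0,0,0]
    - [-30.6,-27.6,3.5,0,0,0]
    - [-30.6,-27.6,3.5,0,0,0]
    - [-30.6,-27.6,3.5,0,0,0]
    - [-30.6,-27.6,3.5,0,0,0]
    - [-30.6,-27.6,3.5,0,0,0]
    - [-30.6,-27.6,3.5,0,0,0]
    - [-30.6,-27.6,3.5,0,0,0]
    - [-30.6,-27.6,3.5,0,0,0]
    - [-30.6,-27.6,3.5,0,0,0]
    - [-30.6,-27.6,3.5,0,0,0]
    - [-30.6,-27.6,3.5,0,0,0]
    - [-30.6,-27.6,3.5,0,0,0]
    - [-30.6,-27.6,3.5,0,0,0]
    - [-30.6,-27.6,3.5,0,0,0]
    - [-30.6,-27.6,3.5,0,0,0]
    - [-30.6,-27.6,3.5,0,0,0]
    - [-30.6,-27.6,3.5,0,0,0]
    - [-30.6,-27.6,3.5,0,0,0]
    - [-30.6,-27.6,3.5,0,0,0]
  hand: 1
  squeeze: 10

```text
clock: 2.1
tcp_pos: [0.6177, -0.0589, 0.1521]
tool_rot: [[-0.969, 0.249, -0.0], [0.249, 0.969, 0.0], [0.0, -0.0, -1.0]]
contact_force: [0.4, 0.3, 0.6]
width: 0.0005
gripper_force: 0.0
```

Emit:
step_arm:
  targets:
    - [0,0,0,0,0,0.145]
    - [0,0,0,0,0,0.145]
    - [0,0,0,0,0,0.145]
    - [0,0,0,0,0,0.145]
    - [0,0,0,0,0,0.145]
    - [0,0,0,0,0,0.145]
    - [0,0,0,0,0,0.145]
    - [0,0,0,0,0,0.145]
    - [0,0,0,0,0,0.145]
    - [0,0,0,0,0,0.145]
    - [0,0,0,0,0,0.145]
    - [0,0,0,0,0,0]
    - [0,0,0,0,0,0]
    - [0,0,0,0,0,0]

```text
clock: 3.5
tcp_pos: [0.617, -0.0576, 0.1525]
tool_rot: [[0.269, 0.963, -0.0], [0.963, -0.269, -0.0], [-0.0, -0.0, -1.0]]
contact_force: [0.2, -0.2, -0.2]
width: 0.0005
gripper_force: 0.0
```

```bash
python3 - <<'E'
from h import *
s=state();print(s["clock"],s["tcp_pos"],np.round(s["tool_rot"],4),s["contact_force"],s["width"])
im,d,W=cloud("wrist");cv2.imwrite("pics/w1.png",im);np.savez("w1.npz",W=W,im=im)
R=np.array(s["tool_rot"]);print("to go",R.T@(np.array([.6168,-.059,.06])-s["tcp_pos"]))
E
```

```text
3.5 [ 0.61700215 -0.05761641  0.15245684] [[ 2.693e-01  9.631e-01 -3.000e-04]
 [ 9.631e-01 -2.693e-01 -0.000e+00]
 [-1.000e-04 -2.000e-04 -1.000e+00]] [ 0.24068163 -0.16964725 -0.1535561 ] 0.0005438000645635698
to go [-0.00137842  0.00020004  0.09245692]
```

View pics/w1.png

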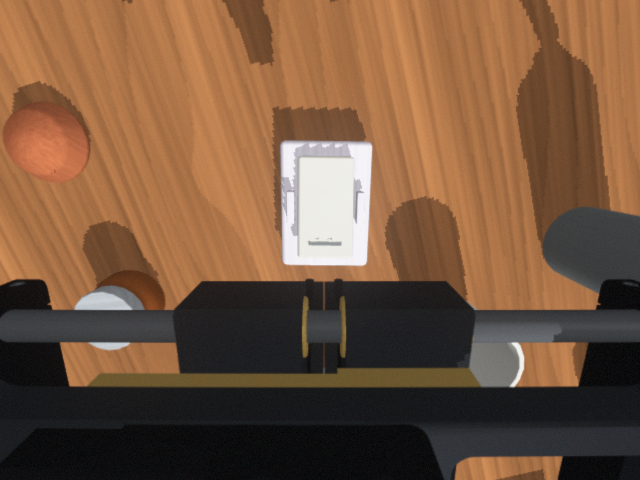

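The wrist view shows the rocker box upright in the frame, with the rib near (323,243) px, aligned with the tool. I check the rib against depth and descend.

```bash
python3 - <<'E'
from h import *
W=np.load("w1.npz")["W"]
print("rib",W[243,312:336:6].round(4)); 
for v in(160,180,200,220,236,243,250,256):print(v,np.nanmedian(W[v-1:v+2,310:340],axis=(0,1)).round(4))
print("ctr",np.nanmean(W[160:256,302:350].reshape(-1,3),0))
E
```

```text
rib [[ 0.6089 -0.0511  0.05  ]
 [ 0.6134 -0.0524  0.0501]
 [ 0.618  -0.0535  0.0507]
 [ 0.6227 -0.0543  0.0524]]
160 [0.6354 0.0072 0.0394]
180 [ 0.6314 -0.0073  0.0417]
200 [ 0.6273 -0.0219  0.0438]
220 [ 0.6231 -0.0368  0.046 ]
236 [ 0.62   -0.0489  0.0478]
243 [ 0.6184 -0.0538  0.0502]
250 [ 0.6168 -0.0593  0.0495]
256 [ 0.6155 -0.0642  0.0498]
ctr [ 0.62644312 -0.02785734  0.04470782]
```

Emit:
step_arm:
  targets:
    - [-1,0,20,0,0,0]
    - [0,0,20,0,0,0]
    - [0,0,20,0,0,0]
    - [0,0,15,0,0,0]
    - [0,0,10,0,0,0]
    - [0,0,0,0,0,0]
    - [0,0,0,0,0,0]

```text
clock: 4.25
tcp_pos: [0.6172, -0.0588, 0.0681]
tool_rot: [[0.272, 0.962, 0.001], [0.962, -0.272, -0.0], [-0.0, 0.001, -1.0]]
contact_force: [0.1, -0.7, 0.2]
width: 0.0005
gripper_force: 0.0
```

Emit:
step_arm:
  targets:
    - [0,0,8,0,0,0]
    - [0,0,4,0,0,0]
    - [0,0,3,0,0,0]
    - [0,0,3,0,0,0]
    - [0,0,3,0,0,0]
    - [0,0,2,0,0,0]
    - [0,0,2,0,0,0]
    - [0,0,1,0,0,0]
    - [0,0,1,0,0,0]
    - [0,0,0,0,0,0]
    - [0,0,0,0,0,0]

```text
clock: 5.35
tcp_pos: [0.6169, -0.0596, 0.0411]
tool_rot: [[0.273, 0.962, 0.0], [0.962, -0.273, -0.001], [-0.001, 0.001, -1.0]]
contact_force: [-2.2, -5.0, 8.1]
width: 0.0006
gripper_force: 4.4
```

Emit:
step_arm:
  targets:
    - [0,0,1,0,0,0]
    - [0,0,1,0,0,0]
    - [0,0,0,0,0,0]
    - [0,0,0,0,0,0]

```text
clock: 5.75
tcp_pos: [0.6171, -0.0597, 0.0405]
tool_rot: [[0.273, 0.962, 0.001], [0.962, -0.273, 0.0], [0.0, 0.001, -1.0]]
contact_force: [-9.4, -4.0, 23.1]
width: 0.0006
gripper_force: 11.9
```

The reaction force rose to 23 N, so the rocker is at its stop. I lift and travel to the long key.

Emit:
step_arm:
  targets:
    - [0,0,-10,0,0,0]
    - [0,0,-30,0,0,0]
    - [0,0,-30,0,0,0]
    - [0,0,-30,0,0,0]
    - [33.7,-20.3,0,0,0,0]
    - [33.7,-20.3,0,0,0,0]
    - [33.7,-20.3,0,0,0,0]
    - [33.7,-20.3,0,0,0,0]
    - [33.7,-20.3,0,0,0,0]
    - [33.7,-20.3,0,0,0,0]
    - [33.7,-20.3,0,0,0,0]
    - [33.7,-20.3,0,0,0,0]
    - [33.7,-20.3,0,0,0,0]
    - [33.7,-20.3,0,0,0,0]
    - [0,0,0,0,0,0.12]
    - [0,0,0,0,0,0.12]
    - [0,0,0,0,0,0.12]
    - [0,0,0,0,0,0]
    - [0,0,0,0,0,0]

```text
clock: 7.65
tcp_pos: [0.5129, 0.3216, 0.1384]
tool_rot: [[0.59, 0.807, -0.0], [0.807, -0.59, 0.0], [-0.0, -0.0, -1.0]]
contact_force: [0.1, 0.8, 0.1]
width: 0.0004
gripper_force: 0.0
```

```bash
python3 - <<'E'
from h import *
im,d,W=cloud("top")
P=W[195:232,352:398].reshape(-1,3);P=P[(P[:,2]>.036)&(P[:,2]<.06)]
a=np.array([.272,.962]);r=-(P[:,:2]-[.6257,-.029])@a;g=np.polyfit(r,P[:,2],1);print("rocker slope along +x",g)
s=state();R=np.array(s["tool_rot"]);print(s["clock"],s["tcp_pos"])
im,d,W=cloud("wrist");cv2.imwrite("pics/w2.png",im)
H=(W[...,2]>.0385)&(W[...,2]<.05)
k,l,st,ce=cv2.connectedComponentsWithStats(H.astype(np.uint8))
for i in range(1,k):
    if st[i,4]>300:
        Q=W[l==i]*1000;q=cv2.minAreaRect(Q[:,:2].astype(np.float32));print(ce[i].round(),st[i,4],np.round(q[0],1),np.round(q[1],1),round(q[2],1),Q.mean(0).round(1), "togo",(R.T@(np.r_[q[0],60]-1000*np.array(s["tcp_pos"]))).round(1))
E
```

```text
rocker slope along +x [-0.17385843  0.0448376 ]
7.7 [0.51304763 0.32142182 0.138444  ]
[327. 249.] 2162 [515.  320.5] [20.5 65.8] 53.3 [515.3 321.1  42.6] togo [ 0.4  2.2 78.4]
```

View pics/w2.png

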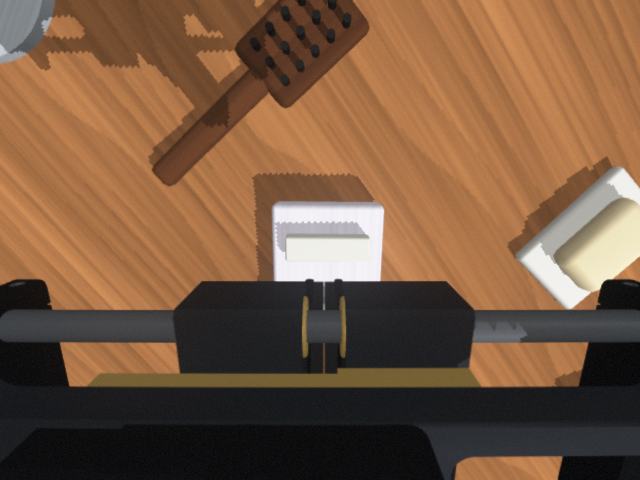

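The rocker is now at -0.174 rad slope, which is fully on. The wrist view shows the long key at (327,249) px and the TCP within 2 mm of its centre, so I press.

Emit:
step_arm:
  targets:
    - [0,2,25,0,0,0]
    - [0,0,25,0,0,0]
    - [0,0,25,0,0,0]
    - [0,0,10,0,0,0]
    - [0,0,5,0,0,0]
    - [0,0,3,0,0,0]
    - [0,0,3,0,0,0]
    - [0,0,2,0,0,0]
    - [0,0,2,0,0,0]
    - [0,0,2,0,0,0]
    - [0,0,0,0,0,0]
    - [0,0,0,0,0,0]

```text
clock: 8.95
tcp_pos: [0.5153, 0.32, 0.0367]
tool_rot: [[0.594, 0.804, 0.001], [0.804, -0.594, 0.0], [0.001, 0.0, -1.0]]
contact_force: [1.2, 0.1, 1.9]
width: 0.0004
gripper_force: 1.1
```

Emit:
step_arm:
  targets:
    - [0,0,1,0,0,0]
    - [0,0,1,0,0,0]
    - [0,0,0,0,0,0]
    - [0,0,0,0,0,0]

```text
clock: 9.35
tcp_pos: [0.5154, 0.3201, 0.0363]
tool_rot: [[0.594, 0.804, 0.0], [0.804, -0.594, 0.001], [0.001, -0.001, -1.0]]
contact_force: [-5.5, -2.8, 22.1]
width: 0.0005
gripper_force: 10.7
```

The key is at its stop (36.3 mm, 22 N). I lift and go to the small button.

Emit:
step_arm:
  targets:
    - [0,0,-10,0,0,0]
    - [0,0,-30,0,0,0]
    - [0,0,-30,0,0,0]
    - [0,0,-30,0,0,0]
    - [-30.8,28.3,0,0,0,0]
    - [-30.8,28.3,0,0,0,0]
    - [-30.8,28.3,0,0,0,0]
    - [-30.8,28.3,0,0,0,0]
    - [-30.8,28.3,0,0,0,0]
    - [-30.8,28.3,0,0,0,0]
    - [-30.8,28.3,0,0,0,0]
    - [-30.8,28.3,0,0,0,0]
    - [-30.8,28.3,0,0,0,0]
    - [-30.8,28.3,0,0,0,0]
    - [-30.8,28.3,0,0,0,0]
    - [-30.8,28.3,0,0,0,0]
    - [-30.8,28.3,0,0,0,0]
    - [0,0,0,0,0,0]
    - [0,0,0,0,0,0]
    - [0,0,0,0,0,0]

```text
clock: 11.35
tcp_pos: [0.5731, -0.2195, 0.1342]
tool_rot: [[0.593, 0.805, -0.001], [0.805, -0.593, 0.001], [0.0, -0.001, -1.0]]
contact_force: [0.2, 0.6, -0.6]
width: 0.0007
gripper_force: 0.0
```

```bash
python3 - <<'E'
from h import *
im,d,W=cloud("top")
print("key z",np.nanmedian(W[263:269,216:223,2]),"short",np.nanmedian(W[278:282,237:242,2]))
P=W[195:232,352:398].reshape(-1,3);P=P[(P[:,2]>.036)&(P[:,2]<.06)]
r=-(P[:,:2]-[.6257,-.029])@np.array([.272,.962]);print("rocker",np.polyfit(r,P[:,2],1))
s=state();R=np.array(s["tool_rot"]);print(s["clock"],s["tcp_pos"])
im,d,W=cloud("wrist");cv2.imwrite("pics/w3.png",im)
H=(W[...,2]>.0375)&(W[...,2]<.05)
k,l,st,ce=cv2.connectedComponentsWithStats(H.astype(np.uint8))
for i in range(1,k):
    if st[i,4]>150:
        Q=W[l==i]*1000;q=cv2.minAreaRect(Q[:,:2].astype(np.float32));print(ce[i].round(),st[i,4],np.round(q[0],1),np.round(q[1],1),Q.mean(0).round(1), "togo",(R.T@(np.r_[q[0],60]-1000*np.array(s["tcp_pos"]))).round(1))
E
```

```text
key z 0.036129076105320956 short 0.0436342677582755
rocker [-0.17543581  0.04469492]
11.4 [ 0.5732825  -0.21905902  0.13426202]
[228.  18.] 2475 [618.8 -52.3] [30.7 43.6] [615.8 -54.2  40.1] togo [161.3 -62.1  74.4]
[468.  65.] 1128 [ 718.8 -172.1] [54.4 34.5] [ 726.4 -171.7   44.1] togo [124.   89.5  74.2]
[407. 102.] 202 [ 683.3 -167.2] [46.  11.6] [ 680.9 -167.1   44. ] togo [106.9  58.   74.2]
[ 43. 211.] 3186 [422.  -70.3] [53.9 53.8] [426.7 -72.1  48. ] togo [  30.3 -209.9   74.5]
[326. 251.] 603 [ 574.  -220.5] [20.9 20.8] [ 574.3 -220.2   41.5] togo [-0.8  1.5 74.3]
[550. 475.] 160 [ 613.1 -521.3] [ 7.8 24.7] [ 614.6 -519.8   40.4] togo [-220.   211.2   73.9]
```

View pics/w3.png

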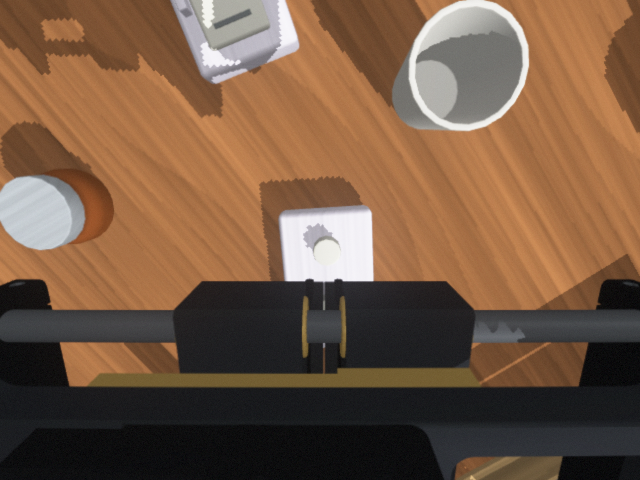

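Long key down (36 mm) and rocker on. The wrist view shows the small button at (326,251) px, within 2 mm of the TCP, so I press it.

Emit:
step_arm:
  targets:
    - [-1,1,25,0,0,0]
    - [0,0,25,0,0,0]
    - [0,0,25,0,0,0]
    - [0,0,10,0,0,0]
    - [0,0,5,0,0,0]
    - [0,0,3,0,0,0]
    - [0,0,2,0,0,0]
    - [0,0,2,0,0,0]
    - [0,0,2,0,0,0]
    - [0,0,1,0,0,0]
    - [0,0,0,0,0,0]
    - [0,0,0,0,0,0]

```text
clock: 12.65
tcp_pos: [0.574, -0.2221, 0.0363]
tool_rot: [[0.594, 0.805, 0.002], [0.805, -0.594, 0.001], [0.002, 0.001, -1.0]]
contact_force: [-4.8, 5.5, 17.9]
width: 0.0003
gripper_force: 8.9
```

18 N is well past the 5 N that holds it fully in. I lift clear and check.

Emit:
step_arm:
  targets:
    - [0,0,0,0,0,0]
    - [0,0,-10,0,0,0]
    - [0,0,-30,0,0,0]
    - [0,0,-30,0,0,0]
    - [0,0,-30,0,0,0]
    - [0,0,-30,0,0,0]
    - [-40,0,-10,0,0,0]
    - [-40,0,0,0,0,0]
    - [0,0,0,0,0,0]
    - [0,0,0,0,0,0]
    - [0,0,0,0,0,0]

```text
clock: 13.75
tcp_pos: [0.5264, -0.2859, 0.1745]
tool_rot: [[0.593, 0.805, 0.0], [0.805, -0.593, 0.0], [0.0, 0.0, -1.0]]
contact_force: [1.1, 0.2, 0.9]
width: 0.0009
gripper_force: 0.0
```

```bash
python3 - <<'E'
from h import *
W0=np.load("top.npz")["W"]
im,d,W=cloud("top")
print("key z",np.nanmedian(W[263:269,216:223,2]),"short",np.nanmedian(W[278:282,237:242,2]))
P=W[195:232,352:398].reshape(-1,3);P=P[(P[:,2]>.036)&(P[:,2]<.06)]
r=-(P[:,:2]-[.6257,-.029])@np.array([.272,.962]);print("rocker",np.polyfit(r,P[:,2],1))
s=state();print(s["clock"],s["tcp_pos"],s["contact_force"])
im,d,W=cloud("wrist")
for n,c in(("small",(.574,-.2205)),("large",(.541,-.270))):
    m=np.hypot(W[...,0]-c[0],W[...,1]-c[1])<.007;print(n,m.sum(),np.nanmedian(W[m],0))
E
```

```text
key z 0.03650855841659173 short 0.04393315902462436
rocker [-0.17340736  0.04476679]
13.8 [ 0.52648058 -0.28560167  0.17436891] [0.31424787 0.52047216 0.81996627]
small 243 [ 0.57407872 -0.22048264  0.04177547]
large 6727 [ 0.54371883 -0.26659397  0.28519731]
```

Everything reads as required: the rocker is on, the long key is down, the small button is back up and the arm is clear. I hand in.

```bash
python3 -c "
from bench import hand_in
print(hand_in())"
```

```text
the job is handed in; nothing more can be done
None
```

I pressed the rocker over, then the long key down, then the small button in, and handed the job in at about 14 s. The last readings showed the rocker on, the long key down, the small button back up and the short key up. I did not get a final reading of the large button because the arm blocked the view, and no verdict came back.

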